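Tell kit cartons apart by weight and put them away

ROBOT

A 6-joint arm with a two-finger parallel gripper is mounted at the origin on a cart in front of the work surface, level with it; the furniture and walls round the work are solid. World frame = base frame: x ahead of the robot, y to its left, z up, the work surface at z = 0. Lengths are in m, angles in rad, forces in N, time in s.
With the tool pointing down it reaches from about 0.4 to 0.825 m from the base axis. Payload 7 kg.
Tool frame: the origin (TCP) lies at the very end of the fingers, on their centre line; the grasp point (between the pads) lies arm.grip_depth behind it (arm.grip_depth is the distance from the TCP to the grasp point, in m); x points along the fingers, y is the direction in which the jaws open and shut, and the axes are right-handed (so a half turn about x gives the same grasp; the last joint's range is limited). The gripper opens to 88 mm and grips with 3 to 60 N. Pads are 19 mm wide; open, the fingers measure 130 mm over their backs; the gripper's body (78 mm by 193 mm) begins 47 mm behind the grasp point.
Start: joints at [1.555, 0.359, 0.012, 0, -1.224, -0.288], TCP at [0.202, 0.644, 0.227] pointing down, gripper open.
Joint ranges: [-3.07, 3.07], [-1.43, 2.12], [-1.02, 1.25], [-3.03, 1.67], [-3.05, -0], [-3.03, 3.03]. Speed limits (rad/s): [2.39, 2.39, 3.01, 3.14, 3.14, 3.14].

INTERFACE

Orientations are given as a unit quaternion [x, y, z, w].
In Python, from plant import arm gives the robot as it stands.
- The arm moves only by the tool move_arm, never from a script. Its argument "series" is a list of rows, each a list of 7 numbers: the turn, a rotation vector about the world's x, y, z in rad, then the shift along the world's x, y, z in cm, then the gripper's target within -1 to 1 (fully open at 1, half-way at 0, shut at -1). In form: [[ax, ay, az, tx, ty, tz, jaw], ...]. A call has 1 to 5 rows; each row shifts and turns the commanded pose from where the row before left it; what a row does not reach is not made up. A row lasts 1/12 s, in which the tool goes at most 41.7 mm and 7.16 degrees, less where a joint would pass 70% of its speed; a pose out of reach is approached as far as the arm can. A call is refused whole if a number of a shift passes 4.17 or a number of a turn 0.125, either way. A call with a gripper value outside its range is refused whole. The fingers move at their own pace and stop on an object; "squeeze" is the grip in N (left out, the last holds). Time passes only in rows, so rows that do not move let the fingers close. It gives the time, the measured TCP pose, the force and the opening at its end, in the units of the state.
- arm.get_obs(): the state, without advancing time (a new reading comes with each control period).
- arm.get_image(name): name is "side" or "top"; returns the picture (384x512x3 uint8, red, green, blue); there is no depth.
- arm.get_calibration(name): a dict with "mtx" (3x3 intrinsics, pixels), "R" (3x3) and "t" (3): a world point X has camera coordinates R X + t. Camera axes: x right, y down, z forward; pixel columns grow to the right and rows downward; lengths in m; the calibration is good to about 2 mm. A picture is of the moment at which its call begins. get_calibration takes no time and is no camera call.
- arm.finish_job(): hands the job in, once; it reports no verdict.
Trained networks look in the newest picture that a camera, given by its name, has taken for a name from the list of things; names that differ only in an ending like _2 or _b are one class to them, and where a whole thing is asked for, a point or a joint stands for the part that bears it (a point fixed in the world has none). Each returns a list of dicts, best first, with "conf" (0 to 1); they miss things now and then, are a little off and sometimes report something else, mostly with a low value. They report only what shows in the picture. A call takes as long as a camera call. They do not tell look-alikes from the thing itself.
- arm.find_in(query, camera): "position" ([column, row] in pixels, amid what is visible of it).
- arm.masks_of(query, camera): "mask" (384x512 bool, what is visible of it) and "position" ([column, row] in pixels, amid what is visible of it).
The state is a dict: "clock": time; "qpos": joint angles; "qd": joint speeds; "effort": joint torques, N m; "eef_pos": TCP position; "tcp_rot": TCP orientation; "wrist_force": force on the tool from outside, world axes, zero at the start; "torque": the same for the moment, N m; "width": opening from 0.0 (shut) to 1.0 (fully open).
Only numpy, scipy, OpenCV 4.12 (cv2) and the standard library are available. Lean on these libraries where they do the work, as an engineer would, in place of code of your own. Each camera call takes 0.05 s, during which the arm holds its last target.

TASK

Three kit cartons look alike, but one is full, one is part-used and one is empty: lift them to feel which is which. Stand the full carton in the shallow metal tray, after moving the amber bottle out of it to stand on open bench, and stand the empty carton in the grey bin; the part-used one stays standing on the bench. Set everything down upright and gently, and do not disturb the other bottles, jar and tape roll.

Things in the scene. Friction and masses are not known exactly. Their poses are not given: they have to be found in the camera images.
- carton_a: brown upright kit carton, one of three that look alike (a, b, c), a box 62 mm (its x) x 86 mm (its y) x 120 mm high, graspable across the 62 mm; origin at the centre of its underside, z up. It starts standing on the worktop. Its contents cannot be seen and which carton is which is drawn anew each time: one carton of the three is full (whole weight about 0.68 kg, 6.7 N), one is part-used (about 0.40 kg, 3.9 N), one is empty (about 0.13 kg, 1.3 N), each within about 8 %
- carton_b: brown upright kit carton, one of three that look alike (a, b, c), a box 62 mm (its x) x 86 mm (its y) x 120 mm high, graspable across the 62 mm; origin at the centre of its underside, z up. It starts standing on the worktop. Its contents cannot be seen and which carton is which is drawn anew each time: one carton of the three is full (whole weight about 0.68 kg, 6.7 N), one is part-used (about 0.40 kg, 3.9 N), one is empty (about 0.13 kg, 1.3 N), each within about 8 %
- carton_c: brown upright kit carton, one of three that look alike (a, b, c), a box 62 mm (its x) x 86 mm (its y) x 120 mm high, graspable across the 62 mm; origin at the centre of its underside, z up. It starts standing on the worktop. Its contents cannot be seen and which carton is which is drawn anew each time: one carton of the three is full (whole weight about 0.68 kg, 6.7 N), one is part-used (about 0.40 kg, 3.9 N), one is empty (about 0.13 kg, 1.3 N), each within about 8 %
- stock_tray: shallow bright metal tray fixed on the worktop, rim only 16 mm high, a wire handle at each y end: 100 mm (x) x 124 mm (y) outside (148 mm over the handles), 92 x 116 mm inside, floor 4 mm above the worktop. Origin at the centre of its underside. On the left or the right of the work (it changes places with the bin)
- discard_bin: open grey plastic bin fixed on the worktop, walls 45 mm high: 100 mm (x) x 124 mm (y) outside (103 x 128 mm over the rim's lip), 92 x 116 mm inside, floor 4 mm above the worktop. Origin at the centre of its underside
- amber_bottle: small amber glass bottle with a black screw cap, 48 mm across, 96 mm high (body up to 78 mm, cap 35 mm across above that), about 0.09 kg; origin at the centre of its underside. It starts standing in the stock tray. Free bench for it: the worktop is flat at z = 0 everywhere from x = 0.37 to 0.66 m and y = -0.45 to 0.45 m, except where the listed things stand
- media_bottle: capped media bottle, 68 mm across, 148 mm high. A bystander: leave it where it stands; origin at the centre of its underside
- lidded_jar: glass jar with a twist-off lid, 68 mm across, 111 mm high. A bystander: leave it where it stands; origin at the centre of its underside
- dropper_bottle: small white dropper bottle, 42 mm across, 84 mm high. A bystander: leave it where it stands; origin at the centre of its underside
- label_roll: roll of label tape lying flat, 74 mm across, 18 mm high. A bystander: leave it where it stands; origin at the centre of its underside
There are look-alikes about, which are no part of the job. Several things have the shape of the stock_tray; the one meant has the colours described above. What is shaped like the carton_c but turquoise is not meant.

How it is judged:
At the end, for the whole second after the job is handed in: The full carton stands upright (0.1 rad) on the floor of the stock tray, the empty one likewise in the discard bin (judged by the weight resting there: 5.2 to 9 N, 0.5 to 2.5 N); the part-used carton and the amber bottle stand upright (0.1 rad) directly on the worktop; all at rest (((contact force between carton_a and stock_tray between 5.2 and 9 N and x of carton_a in the frame of stock_tray between -0.03 and 0.03 m and y of carton_a in the frame of stock_tray between -0.03 and 0.03 m and z of carton_a in the frame of stock_tray below 0.01 m and angle between each of carton_a, carton_b, carton_c's own z axis and vertical below 0.1 rad and contact force between carton_b and discard_bin between 0.5 and 2.5 N and x of carton_b in the frame of discard_bin between -0.03 and 0.03 m and y of carton_b in the frame of discard_bin between -0.03 and 0.03 m and z of carton_b in the frame of discard_bin below 0.01 m and height (world z) of carton_c between -0.005 and 0.003 m) or (contact force between carton_a and stock_tray between 5.2 and 9 N and x of carton_a in the frame of stock_tray between -0.03 and 0.03 m and y of carton_a in the frame of stock_tray between -0.03 and 0.03 m and z of carton_a in the frame of stock_tray below 0.01 m and angle between each of carton_a, carton_c, carton_b's own z axis and vertical below 0.1 rad and contact force between carton_c and discard_bin between 0.5 and 2.5 N and x of carton_c in the frame of discard_bin between -0.03 and 0.03 m and y of carton_c in the frame of discard_bin between -0.03 and 0.03 m and z of carton_c in the frame of discard_bin below 0.01 m and height (world z) of carton_b between -0.005 and 0.003 m) or (contact force between carton_b and stock_tray between 5.2 and 9 N and x of carton_b in the frame of stock_tray between -0.03 and 0.03 m and y of carton_b in the frame of stock_tray between -0.03 and 0.03 m and z of carton_b in the frame of stock_tray below 0.01 m and angle between each of carton_b, carton_a, carton_c's own z axis and vertical below 0.1 rad and contact force between carton_a and discard_bin between 0.5 and 2.5 N and x of carton_a in the frame of discard_bin between -0.03 and 0.03 m and y of carton_a in the frame of discard_bin between -0.03 and 0.03 m and z of carton_a in the frame of discard_bin below 0.01 m and height (world z) of carton_c between -0.005 and 0.003 m) or (contact force between carton_b and stock_tray between 5.2 and 9 N and x of carton_b in the frame of stock_tray between -0.03 and 0.03 m and y of carton_b in the frame of stock_tray between -0.03 and 0.03 m and z of carton_b in the frame of stock_tray below 0.01 m and angle between each of carton_b, carton_c, carton_a's own z axis and vertical below 0.1 rad and contact force between carton_c and discard_bin between 0.5 and 2.5 N and x of carton_c in the frame of discard_bin between -0.03 and 0.03 m and y of carton_c in the frame of discard_bin between -0.03 and 0.03 m and z of carton_c in the frame of discard_bin below 0.01 m and height (world z) of carton_a between -0.005 and 0.003 m) or (contact force between carton_c and stock_tray between 5.2 and 9 N and x of carton_c in the frame of stock_tray between -0.03 and 0.03 m and y of carton_c in the frame of stock_tray between -0.03 and 0.03 m and z of carton_c in the frame of stock_tray below 0.01 m and angle between each of carton_c, carton_a, carton_b's own z axis and vertical below 0.1 rad and contact force between carton_a and discard_bin between 0.5 and 2.5 N and x of carton_a in the frame of discard_bin between -0.03 and 0.03 m and y of carton_a in the frame of discard_bin between -0.03 and 0.03 m and z of carton_a in the frame of discard_bin below 0.01 m and height (world z) of carton_b between -0.005 and 0.003 m) or (contact force between carton_c and stock_tray between 5.2 and 9 N and x of carton_c in the frame of stock_tray between -0.03 and 0.03 m and y of carton_c in the frame of stock_tray between -0.03 and 0.03 m and z of carton_c in the frame of stock_tray below 0.01 m and angle between each of carton_c, carton_b, carton_a's own z axis and vertical below 0.1 rad and contact force between carton_b and discard_bin between 0.5 and 2.5 N and x of carton_b in the frame of discard_bin between -0.03 and 0.03 m and y of carton_b in the frame of discard_bin between -0.03 and 0.03 m and z of carton_b in the frame of discard_bin below 0.01 m and height (world z) of carton_a between -0.005 and 0.003 m)) and height (world z) of amber_bottle between -0.005 and 0.003 m and angle between amber_bottle's own z axis and vertical below 0.1 rad and linear speed of each of amber_bottle, carton_a, carton_b, carton_c below 0.02 m/s); the robot touches nothing.
It fails at once if a carton is tipped over (angle between any of carton_a, carton_b, carton_c's own z axis and vertical above 0.6 rad).
It fails at once if the amber bottle is tipped over (angle between amber_bottle's own z axis and vertical above 0.6 rad).
It fails at once if a bystander (media bottle, lidded jar, dropper bottle, label roll) is moved more than 30 mm or tipped (distance of any of media_bottle, lidded_jar, dropper_bottle, label_roll from where it was at the start of the episode above 0.03 m or angle between any of media_bottle, lidded_jar, dropper_bottle, label_roll's own z axis and vertical above 0.4 rad).
It fails at once if a carton or the amber bottle is dropped: out of the fingers and faster than 0.6 m/s within 40 mm of the worktop (a fall of about 20 mm or more) ((height (world z) of amber_bottle below 0.04 m and linear speed of amber_bottle above 0.6 m/s and contact force between the fingers and amber_bottle below 0.5 N) or (height (world z) of carton_a below 0.04 m and linear speed of carton_a above 0.6 m/s and contact force between the fingers and carton_a below 0.5 N) or (height (world z) of carton_b below 0.04 m and linear speed of carton_b above 0.6 m/s and contact force between the fingers and carton_b below 0.5 N) or (height (world z) of carton_c below 0.04 m and linear speed of carton_c above 0.6 m/s and contact force between the fingers and carton_c below 0.5 N)).
It also fails if it takes over 72 s, if anything falls off the work surface, if the arm or the gripper's body presses on something with over 40 N, if the wrist force passes 120 N, or if a joint passes its speed limit or range.

## Working session

There is one attempt and no reset: what is moved stays moved. The work goes in short steps, Python scripts to look and compute and a tool call to move; the robot and the scene stay as the last step left them, time stands still between calls to the robot, and variables do not carry over. Pictures are saved under pics/ and viewed, and the job is handed in when it is done.

Besides the shell and the picture viewer there is one more tool, called after "Call:" as name([rows], argument=value, ...), one row to a line, values as JSON. move_arm: Moves the arm, as the interface text tells. Its arguments: {"type":"object","properties":{"series":{"type":"array"},"squeeze":{"type":"number"}},"required":["series"]}

```bash
mkdir -p pics; ls
python3 - <<'E'
from plant import arm
import cv2
print(arm.get_obs()); print(arm.grip_depth)
for n in("top","side"):
    im=arm.get_image(n); cv2.imwrite(f"pics/{n}0.png",cv2.cvtColor(im,cv2.COLOR_RGB2BGR))
    c=arm.get_calibration(n); print(n,c)
E
```

```text
pics
{'clock': 0.0, 'qpos': array([ 1.55508991e+00,  3.59385293e-01,  1.11053651e-02, -3.77809906e-04,
       -1.22410343e+00, -2.88107683e-01]), 'qd': array([-1.15513142e-03,  9.33679656e-05, -9.40553536e-04,  5.28492452e-04,
       -1.29940727e-03, -8.15812531e-05]), 'effort': array([-4.48739020e-04, -5.82718492e+01,  2.93047822e+01,  6.99728340e+00,
        6.86799089e-03, -1.69589175e-04]), 'eef_pos': array([0.20179931, 0.64363331, 0.22563897]), 'tcp_rot': array([-0.69890859,  0.10761976,  0.69900507,  0.10647384]), 'wrist_force': array([-0.15572498, -0.51364111, -0.20651303]), 'torque': array([-0.05369543,  0.00921231, -0.00422052]), 'width': 0.9974372282221929}
0.0188
top {'mtx': array([[454.92389833,   0.        , 260.03848505],
       [  0.        , 454.92389833, 189.66599792],
       [  0.        ,   0.        ,   1.        ]]), 'R': array([[ 0.36216231, -0.93205615,  0.01047829],
       [-0.87213902, -0.34280516, -0.34908186],
       [ 0.32895591,  0.11728577, -0.93703365]]), 't': array([-0.28188501,  0.4439486 ,  1.79069278])}
side {'mtx': array([[465.27828761,   0.        , 262.1500306 ],
       [  0.        , 465.27828761, 190.5553336 ],
       [  0.        ,   0.        ,   1.        ]]), 'R': array([[ 0.95117088, -0.3086259 , -0.00489931],
       [-0.18447082, -0.55566132, -0.81068552],
       [ 0.2474762 ,  0.77200424, -0.58546135]]), 't': array([-0.52537571,  0.08208644,  1.53356278])}
```

View pics/top0.png

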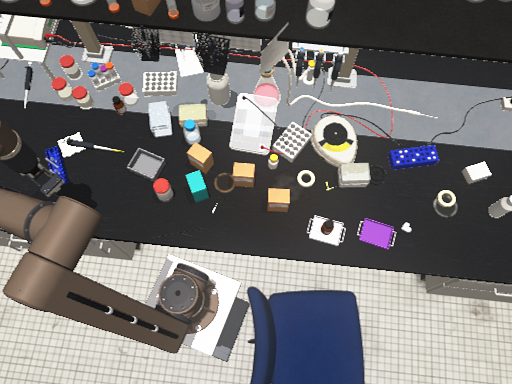

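View pics/side0.png

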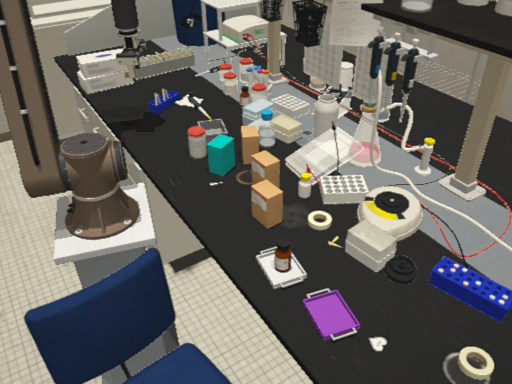

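```bash
cat > h.py <<'E'
import numpy as np, cv2
from plant import arm
CAL={n:arm.get_calibration(n) for n in("top","side")}
def proj(n,P):
    c=CAL[n];X=np.atleast_2d(P)@c["R"].T+c["t"];u=X@c["mtx"].T;return u[:,:2]/u[:,2:]
def back(n,uv,z):
    c=CAL[n];d=c["R"].T@np.linalg.inv(c["mtx"])@np.array([uv[0],uv[1],1.]);o=-c["R"].T@c["t"]
    return o+d*(z-o[2])/d[2]
def save(n,name,roi=None,s=1,im=None):
    if im is None: im=arm.get_image(n)
    if roi: im=im[roi[1]:roi[3],roi[0]:roi[2]]
    cv2.imwrite("pics/"+name,cv2.cvtColor(cv2.resize(im,None,fx=s,fy=s,interpolation=cv2.INTER_CUBIC),cv2.COLOR_RGB2BGR))
E
python3 - <<'E'
from h import *
im=arm.get_image("top");save("top","topc.png",(120,110,420,260),2.6,im)
im=arm.get_image("side");save("side","sidec.png",(170,90,390,350),2.2,im)
import pickle
M={}
hz=dict(carton_a=.06,stock_tray=.01,discard_bin=.02,amber_bottle=.045,media_bottle=.07,lidded_jar=.055,dropper_bottle=.04,label_roll=.009)
for q in hz:
    for n in("top","side"):
        r=arm.masks_of(q,n);M[q,n]=r
        for d in r: print(q,n,round(d["conf"],2),np.round(d["position"]),d["mask"].sum(),np.round(back(n,d["position"],hz[q])[:2],3))
pickle.dump(M,open("m.pkl","wb"));print(arm.get_obs()["clock"])
E
```

```text
carton_a top 0.88 [198. 182.] 462 [0.458 0.156]
carton_a top 0.84 [279. 200.] 477 [ 0.51  -0.187]
carton_a top 0.82 [241. 175.] 464 [ 0.556 -0.   ]
carton_a top 0.76 [201. 159.] 525 [0.562 0.188]
carton_a side 0.91 [251. 141.] 579 [0.577 0.214]
carton_a side 0.9 [220. 154.] 940 [0.441 0.159]
carton_a side 0.87 [264. 204.] 1187 [ 0.501 -0.184]
carton_a side 0.65 [265. 170.] 811 [0.565 0.002]
stock_tray top 0.6 [323. 232.] 573 [ 0.464 -0.404]
stock_tray top 0.6 [375. 233.] 835 [ 0.535 -0.606]
stock_tray side 0.71 [249. 142.] 547 [0.591 0.298]
stock_tray side 0.7 [331. 314.] 1877 [ 0.538 -0.613]
stock_tray side 0.6 [277. 273.] 883 [ 0.454 -0.433]
discard_bin top 0.56 [146. 164.] 765 [0.47  0.409]
discard_bin side 0.9 [213. 130.] 465 [0.469 0.419]
amber_bottle top 0.71 [330. 225.] 144 [ 0.488 -0.418]
amber_bottle side 0.78 [280. 255.] 507 [ 0.475 -0.402]
media_bottle top 0.72 [190. 132.] 346 [0.659 0.283]
media_bottle top 0.5 [239. 174.] 465 [0.551 0.009]
media_bottle side 0.84 [266. 130.] 539 [0.654 0.268]
lidded_jar top 0.69 [167. 187.] 354 [0.393 0.268]
lidded_jar side 0.81 [198. 143.] 539 [0.38  0.272]
dropper_bottle top 0.57 [273. 159.] 122 [ 0.684 -0.098]
dropper_bottle side 0.55 [304. 186.] 227 [ 0.671 -0.104]
label_roll top 0.58 [309. 170.] 190 [ 0.703 -0.256]
label_roll top 0.15 [145. 164.] 820 [0.47 0.42]
label_roll side 0.62 [320. 214.] 247 [ 0.679 -0.228]
1.0
```

View pics/topc.png

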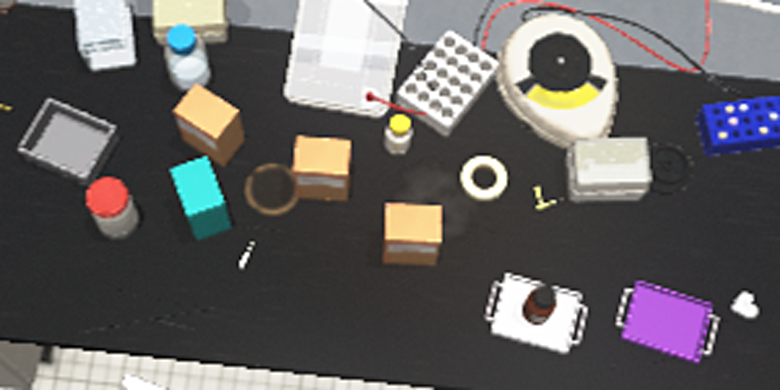

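View pics/sidec.png

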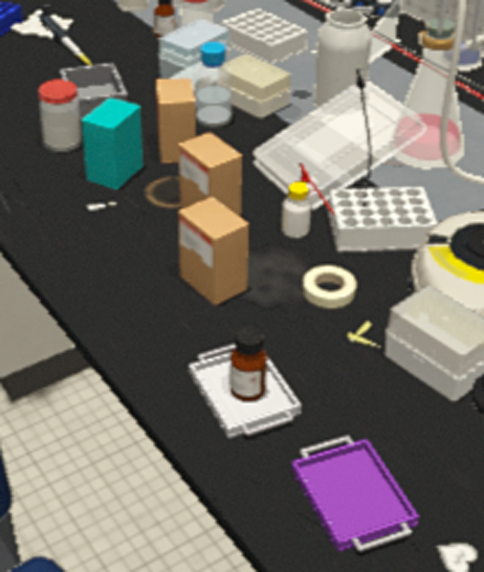

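```bash
cat > fit.py <<'E'
from h import *
import pickle
from scipy.optimize import minimize
M=pickle.load(open("m.pkl","rb"))
def boxpts(x,y,yaw,lx=.062,ly=.086,z0=0,z1=.12):
    c,s=np.cos(yaw),np.sin(yaw)
    return np.array([[x+c*a*lx/2-s*b*ly/2,y+s*a*lx/2+c*b*ly/2,z] for a in(-1,1) for b in(-1,1) for z in(z0,z1)])
def cyl(x,y,segs):
    t=np.linspace(0,2*np.pi,40)
    return [np.vstack([np.c_[x+d/2*np.cos(t),y+d/2*np.sin(t),0*t+z] for z in zs]) for d,zs in segs]
S=4
def render(n,ptslist):
    m=np.zeros((384*S,512*S),np.uint8)
    for P in ptslist:
        h=cv2.convexHull(((proj(n,P)+.5)*S-.5).astype(np.float32))
        cv2.fillConvexPoly(m,np.round(h*16).astype(np.int32),255,shift=4)
    return cv2.resize(m,(512,384),interpolation=cv2.INTER_AREA)/255.
def fit(targets,build,p0,steps):
    def cost(p):
        return sum(np.abs(render(n,build(p))-t).sum()/t.sum() for n,t in targets.items())
    sim=[p0]+[np.array(p0)+np.eye(len(p0))[i]*steps[i] for i in range(len(p0))]
    r=minimize(cost,p0,method="Nelder-Mead",options=dict(initial_simplex=sim,maxiter=600,xatol=1e-4,fatol=1e-4))
    return r.x,r.fun
def mask(q,n,uv):
    return min(M[q,n],key=lambda d:np.hypot(*(np.array(d["position"])-uv)))["mask"].astype(float)
E
python3 - <<'E'
from fit import *
b={}
for k,t,s,o in(("N",(201,159),(251,141),(.562,.19)),("M",(241,175),None,(.56,0)),("R",(279,200),(264,204),(.505,-.185))):
    T={"top":mask("carton_a","top",t)}
    if s: T["side"]=mask("carton_a","side",s)
    best=min((fit(T,lambda p:[boxpts(*p)],[*o,y],[.02,.02,.2]) for y in(-1.2,-.6,0,.6,1.2)),key=lambda r:r[1])
    b[k]=best;print(k,np.round(best[0],3),round(best[1],3))
for q,segs,o in (("amber_bottle",[(.048,(0,.078)),(.035,(.078,.096))],(.48,-.41)),("media_bottle",[(.068,(0,.115)),(.04,(.1,.148))],(.655,.275)),("lidded_jar",[(.068,(0,.111))],(.387,.27)),("dropper_bottle",[(.042,(0,.06)),(.03,(.06,.084))],(.677,-.1)),("label_roll",[(.074,(0,.018))],(.69,-.24))):
    for n in("top","side"):
        r=fit({n:M[q,n][0]["mask"].astype(float)},lambda p:cyl(*p,segs),list(o),[.01,.01]);print(q,n,np.round(r[0],3),round(r[1],2))
for q,u,s,h in(("discard_bin",(146,164),(213,130),.045),("stock_tray",(323,232),(277,273),.016)):
    for n,uv in(("top",u),("side",s)):
        best=min((fit({n:mask(q,n,uv)},lambda p:[boxpts(*p,.1,.124,0,h)],[*back(n,uv,.01)[:2],y],[.02,.02,.2]) for y in(-.8,-.3,.3,.8)),key=lambda r:r[1]);print(q,n,np.round(best[0],3),round(best[1],2))
# overlays
for n in("top","side"):
    im=arm.get_image(n)
    for k in b:
        h=cv2.convexHull(proj(n,boxpts(*b[k][0])).astype(np.float32));cv2.polylines(im,[np.round(h*16).astype(int)],True,(0,255,0),1,shift=4)
    save(n,n+"ov.png",(180,110,330,260),4,im)
E
```

```text
N [ 0.566  0.189 -0.308] 0.25
M [ 0.563 -0.012  0.374] 0.12
R [ 0.509 -0.184  0.274] 0.165
amber_bottle top [ 0.481 -0.412] 0.25
amber_bottle side [ 0.483 -0.404] 0.09
media_bottle top [0.663 0.275] 0.14
media_bottle side [0.665 0.283] 0.12
lidded_jar top [0.378 0.275] 0.09
lidded_jar side [0.379 0.281] 0.08
dropper_bottle top [ 0.676 -0.101] 0.11
dropper_bottle side [ 0.677 -0.092] 0.27
label_roll top [ 0.665 -0.258] 0.34
label_roll side [ 0.666 -0.253] 0.5
discard_bin top [ 0.469  0.405 -0.08 ] 0.05
discard_bin side [ 0.471  0.42  -0.062] 0.32
stock_tray top [ 0.475 -0.414  0.081] 0.36
stock_tray side [ 0.476 -0.413  0.048] 0.54
```

View pics/topov.png

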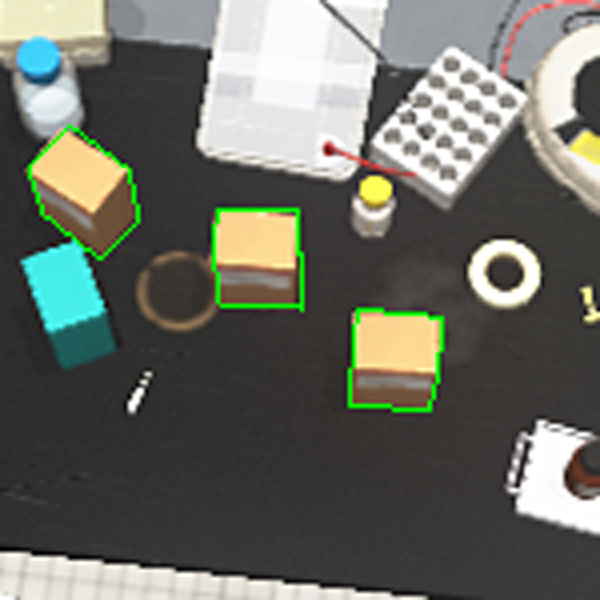

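View pics/sideov.png

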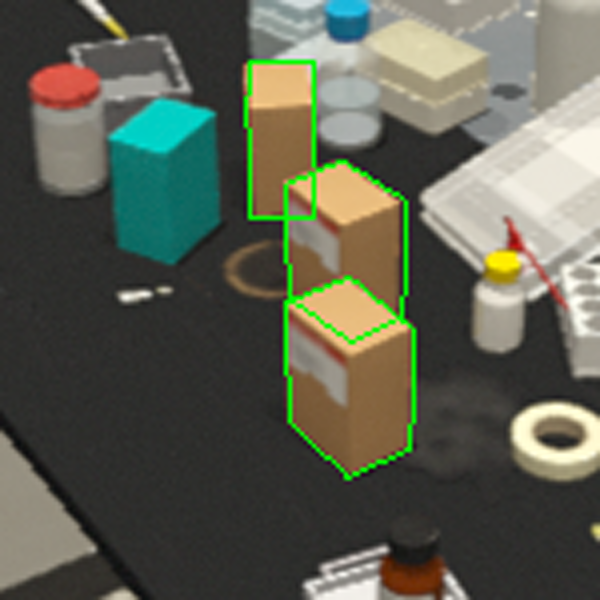

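Run:
```python
from fit import *
from scipy.spatial.transform import Rotation as R
T={n:mask("discard_bin",n,uv) for n,uv in(("top",(146,164)),)}
rb=fit(T,lambda p:[boxpts(*p,.1,.124,0,.045),boxpts(*p,.103,.128,.042,.045)],[.47,.405,-.08],[.01,.01,.1])
print("bin",np.round(rb[0],3),rb[1])
am=lambda n:M["amber_bottle",n][0]["mask"].astype(float)
T={n:np.maximum(mask("stock_tray",n,uv),am(n)) for n,uv in(("top",(323,232)),("side",(277,273)))}
for Tn in (T,{"top":T["top"]},{"side":T["side"]}):
  rt=fit(Tn,lambda p:[boxpts(*p[:3],.1,.124,0,.016),boxpts(*p[:3],.05,.148,.008,.016)]+cyl(p[3],p[4],[(.048,(.004,.082)),(.035,(.08,.1))]),[.475,-.413,.07,.482,-.408],[.01,.01,.1,.01,.01])
  print("tray",np.round(rt[0],3),rt[1])
tq=fit({"top":mask("carton_a","top",(198,182)),"side":mask("carton_a","side",(220,154))},lambda p:[boxpts(*p)],[.45,.157,.4],[.01,.01,.2]);print("turq",np.round(tq[0],3),tq[1])
tr=fit(T,lambda p:[boxpts(*p[:3],.1,.124,0,.016),boxpts(*p[:3],.05,.148,.008,.016)]+cyl(p[3],p[4],[(.048,(.004,.082)),(.035,(.08,.1))]),[.475,-.413,.07,.482,-.408],[.01,.01,.1,.01,.01])[0]
for n,r1,r2 in(("top",(280,200,360,260),(110,130,190,190)),("side",(230,220,330,300),(180,100,260,160))):
    im=arm.get_image(n);big=cv2.resize(im,None,fx=5,fy=5,interpolation=cv2.INTER_CUBIC)
    for p,h in((rb[0],.045),(tr[:3],.016)):
        for z in(0,h):
            q=boxpts(*p[:3],.1,.124,z,z)[[0,2,6,4]]
            cv2.polylines(big,[np.round((proj(n,q)+.5)*5).astype(int)],True,(0,255,0),1)
    if 1:
        for c in cyl(tr[3],tr[4],[(.048,(.004,.082)),(.035,(.08,.1))]): cv2.polylines(big,[np.round((cv2.convexHull(proj(n,c).astype(np.float32))+.5)*5).astype(int)],True,(0,0,255),1)
    A=[big[r[1]*5:r[3]*5,r[0]*5:r[2]*5] for r in(r1,r2)]
    A[1]=cv2.resize(A[1],(A[0].shape[1],A[0].shape[0])); o=np.hstack(A); o=cv2.resize(o,(800,o.shape[0]*800//o.shape[1]))
    save(n,n+"tb.png",None,1,o)
o=arm.get_obs();r=R.from_quat(o["tcp_rot"]).as_matrix();print(np.round(r,3),np.arctan2(r[1,1],r[0,1]),o["eef_pos"],o["wrist_force"],o["clock"])
```

```text
bin [ 0.468  0.403 -0.087] 0.06484685377418942
tray [ 0.476 -0.411  0.069  0.478 -0.411] 0.2680589369334982
tray [ 0.475 -0.413  0.07   0.473 -0.4  ] 0.16373372878563192
tray [ 0.476 -0.41   0.066  0.477 -0.411] 0.09714205106503031
turq [0.442 0.159 0.761] 0.6810113110363423
[[-0.    -0.299 -0.954]
 [-0.    -0.954  0.299]
 [-1.     0.     0.   ]] -1.8746013845114173 [0.20194693 0.64403735 0.22655846] [ 0.07528213  0.45030604 -0.07279289] 1.2
```

View pics/toptb.png

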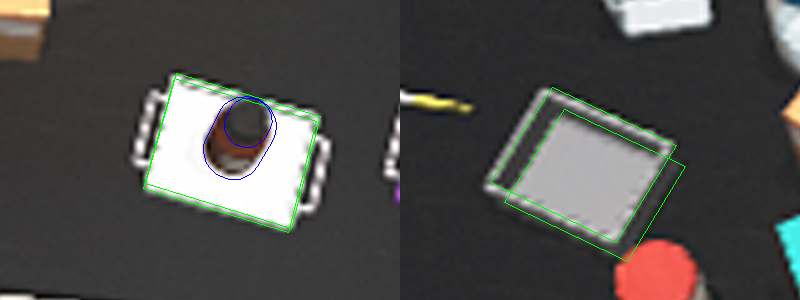

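View pics/sidetb.png

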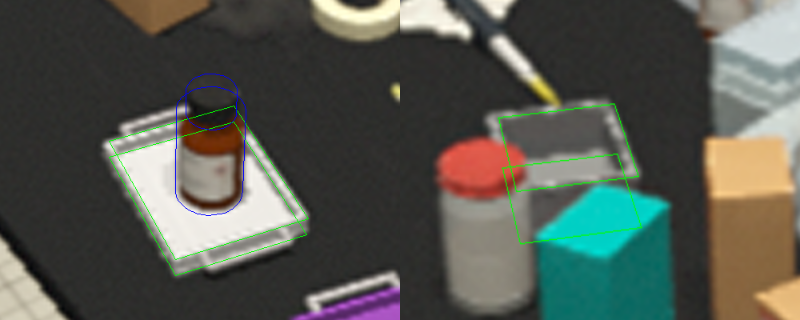

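Call:
move_arm([
  [0,0,-0.105,2.43,-3.03,0,1],
  [0,0,-0.105,2.43,-3.03,0,1],
  [0,0,-0.105,2.43,-3.03,0,1],
  [0,0,-0.105,2.43,-3.03,0,1],
  [0,0,-0.105,2.43,-3.03,0,1],
], squeeze=25)

```text
clock: 1.62
eef_pos: [0.3242, 0.4911, 0.2267]
tcp_rot: [0.647, -0.286, -0.647, -0.286]
wrist_force: [1.1, 0.6, -0.4]
width: 1.0
```

Call:
move_arm([
  [0,0,-0.105,2.43,-3.03,0,1],
  [0,0,-0.105,2.43,-3.03,0,1],
  [0,0,-0.105,2.43,-3.03,0,1],
  [0,0,-0.105,2.43,-3.03,0,1],
  [0,0,-0.105,2.43,-3.03,0,1],
])

```text
clock: 2.03
eef_pos: [0.4458, 0.3395, 0.227]
tcp_rot: [-0.55, 0.444, 0.55, 0.445]
wrist_force: [0.3, 0.2, -1.0]
width: 0.998
```

Call:
move_arm([
  [0,0,-0.105,2.43,-3.03,0,1],
  [0,0,-0.105,2.43,-3.03,0,1],
  [0,0,-0.105,2.43,-3.03,0,1],
  [0,0,-0.105,2.43,-3.03,0,1],
  [0,0,-0.105,2.43,-3.03,0,1],
])

```text
clock: 2.45
eef_pos: [0.5674, 0.1879, 0.2269]
tcp_rot: [-0.416, 0.572, 0.416, 0.572]
wrist_force: [0.6, 0.6, -0.8]
width: 0.996
```

```bash
cat > st.py <<'E'
from h import *
from scipy.spatial.transform import Rotation as R
import sys
o=arm.get_obs();r=R.from_quat(o["tcp_rot"]).as_matrix();y=np.arctan2(r[1,1],r[0,1])
print("t",o["clock"],"pos",np.round(o["eef_pos"],4),"yaw",round(y,3),"F",np.round(o["wrist_force"],2),"w",round(o["width"],3),"q6",round(o["qpos"][5],2),"tilt",np.round(r[:2,0],3))
if len(sys.argv)>1:
    g=np.array(eval(sys.argv[1])); d=(g[:3]-o["eef_pos"])*100; dy=(g[3]-y+np.pi/2)%np.pi-np.pi/2
    print("delta cm",np.round(d,2),"yaw",round(dy,3))
E
python3 st.py "[.566,.189,.085,-.308]"; python3 -c "
from h import *
for u in [(75,243),(100,295),(25,262),(115,350)]: print(back('top',(u[0]/4+180,u[1]/4+110),.12 if u[1]<340 else 0))"
```

```text
t 2.45 pos [0.5674 0.1879 0.2269] yaw 2.829 F [ 0.56  0.6  -0.84] w 0.996 q6 -0.96 tilt [0.001 0.   ]
delta cm [ -0.14   0.11 -14.19] yaw 0.005
[0.48786601 0.15691924 0.12      ]
[0.44502465 0.11036021 0.12      ]
[0.45013289 0.19563641 0.12      ]
[0.43121797 0.10030383 0.        ]
```

Call:
move_arm([
  [0,0,0,-0.1,0.1,-4,1],
  [0,0,0,0,0,-4,1],
  [0,0,0,0,0,-4,1],
  [0,0,0,0,0,-2.2,1],
  [0,0,0,0,0,0,-1],
])

```text
clock: 2.87
eef_pos: [0.5623, 0.1884, 0.0792]
tcp_rot: [-0.417, 0.574, 0.417, 0.568]
wrist_force: [-0.4, -0.2, 0.3]
width: 0.969
```

Call:
move_arm([
  [0,0,0,0,0,0,-1],
  [0,0,0,0,0,0,-1],
  [0,0,0,0,0,0,-1],
  [0,0,0,0,0,0,-1],
  [0,0,0,0,0,0,-1],
])

```text
clock: 3.28
eef_pos: [0.5667, 0.1915, 0.0868]
tcp_rot: [-0.418, 0.569, 0.417, 0.572]
wrist_force: [-1.6, 0.8, 6.7]
width: 0.717
```

```bash
python3 st.py
```

```text
t 3.2833 pos [0.5667 0.1915 0.0868] yaw 2.834 F [-1.62  0.78  6.71] w 0.717 q6 -0.96 tilt [0.003 0.002]
```

Call:
move_arm([
  [0,0,0,0,0,0,-1],
  [0,0,0,0,0,1,-1],
  [0,0,0,0,0,1.5,-1],
  [0,0,0,0,0,1,-1],
  [0,0,0,0,0,0,-1],
])

```text
clock: 3.7
eef_pos: [0.5667, 0.1913, 0.1226]
tcp_rot: [-0.418, 0.569, 0.417, 0.572]
wrist_force: [0.8, 0.9, -1.6]
width: 0.719
```

Call:
move_arm([
  [0,0,0,0,0,0,-1],
  [0,0,0,0,0,0,-1],
  [0,0,0,0,0,0,-1],
])

```text
clock: 3.95
eef_pos: [0.5649, 0.1903, 0.1188]
tcp_rot: [-0.417, 0.571, 0.417, 0.57]
wrist_force: [1.2, -0.1, -0.9]
width: 0.718
```

```bash
python3 st.py;python3 - <<'E'
from h import *
save("side","s1.png",(170,90,390,350),2.2)
print(arm.get_obs()["wrist_force"])
E
```

```text
t 3.95 pos [0.5649 0.1903 0.1188] yaw 2.833 F [ 1.21 -0.07 -0.94] w 0.718 q6 -0.96 tilt [-0.001 -0.001]
[ 0.47709443  0.16285208 -1.3150852 ]
```

View pics/s1.png

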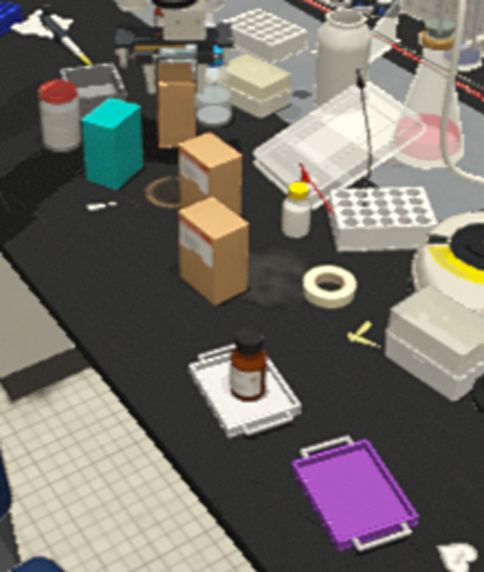

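Call:
move_arm([
  [0,0,0,0,0,3,-1],
  [0,0,0,0,0,3.5,-1],
  [0,0,0.04,-1.0,2.2,3.1,-1],
  [0,0,0.04,-1.5,3.2,0,-1],
  [0,0,0.04,-1.5,3.3,0,-1],
])

```text
clock: 4.42
eef_pos: [0.526, 0.2784, 0.2176]
tcp_rot: [-0.451, 0.543, 0.451, 0.546]
wrist_force: [-0.0, 0.9, -1.5]
width: 0.716
```

Call:
move_arm([
  [0,0,0.04,-1.5,3.3,0,-1],
  [0,0,0.04,-1.5,3.3,0,-1],
  [0,0,0.02,-1.5,3.3,0,-1],
  [0,0,0,-1.2,2.6,0,-1],
  [0,0,0,0,0,0,-1],
])

```text
clock: 4.83
eef_pos: [0.4664, 0.4067, 0.2145]
tcp_rot: [-0.478, 0.521, 0.479, 0.52]
wrist_force: [0.3, -0.0, -1.0]
width: 0.718
```

```bash
python3 st.py "[.468,.403,.093,-.087]"
```

```text
t 4.8333 pos [0.4664 0.4067 0.2145] yaw 3.057 F [ 0.31 -0.01 -1.  ] w 0.718 q6 -1.12 tilt [-0.001 -0.   ]
delta cm [  0.16  -0.37 -12.15] yaw -0.003
```

Call:
move_arm([
  [0,0,0,0.1,-0.3,-2,-1],
  [0,0,0,0,0,-3,-1],
  [0,0,0,0,0,-3,-1],
  [0,0,0,0,0,-2,-1],
  [0,0,0,0,0,-0.5,-1],
])

```text
clock: 5.25
eef_pos: [0.4677, 0.3972, 0.1059]
tcp_rot: [-0.478, 0.524, 0.477, 0.519]
wrist_force: [-1.3, -1.5, -2.0]
width: 0.716
```

```bash
python3 st.py "[.468,.403,.092,-.087]";python3 - <<'E'
from h import *
a=arm.get_image("side")[90:170,170:290];b=arm.get_image("top")[120:200,90:210]
save("","sb1.png",None,1,cv2.resize(np.hstack([a,b]),(800,266),interpolation=cv2.INTER_CUBIC))
E
```

```text
t 5.25 pos [0.4677 0.3972 0.1059] yaw 3.053 F [-1.29 -1.48 -2.04] w 0.716 q6 -1.11 tilt [-0.005 -0.006]
delta cm [ 0.03  0.58 -1.39] yaw 0.002
```

View pics/sb1.png

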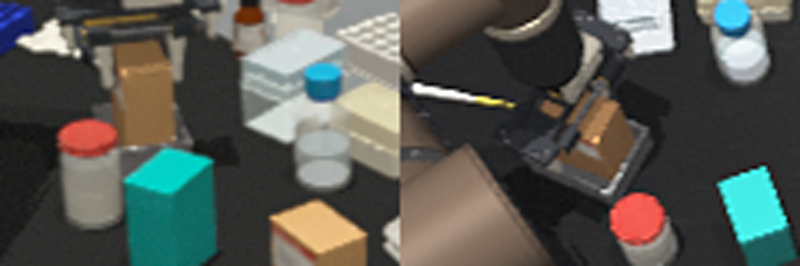

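Call:
move_arm([
  [0,0,0,0,0,0,-1],
  [0,0,0,0,0,-0.4,-1],
  [0,0,0,0,0,-0.4,-1],
  [0,0,0,0,0,0,-1],
  [0,0,0,0,0,0,-1],
])

```text
clock: 5.77
eef_pos: [0.4695, 0.3996, 0.1029]
tcp_rot: [-0.477, 0.521, 0.478, 0.522]
wrist_force: [-0.9, -1.1, -0.3]
width: 0.713
```

```bash
python3 st.py "[.468,.403,.091,-.087]"
```

```text
t 5.7667 pos [0.4695 0.3996 0.1029] yaw 3.054 F [-0.85 -1.1  -0.31] w 0.713 q6 -1.11 tilt [0. 0.]
delta cm [-0.15  0.34 -1.19] yaw 0.001
```

Call:
move_arm([
  [0,0,0,0,0.3,-0.3,-1],
  [0,0,0,0,0,-0.3,-1],
  [0,0,0,0,0,-0.2,-1],
])

```text
clock: 6.02
eef_pos: [0.4694, 0.4027, 0.0942]
tcp_rot: [-0.478, 0.521, 0.478, 0.521]
wrist_force: [-0.1, -0.3, -0.0]
width: 0.713
```

```bash
python3 st.py "[.468,.403,.091,-.087]"
```

```text
t 6.0167 pos [0.4694 0.4027 0.0942] yaw 3.054 F [-0.12 -0.31 -0.02] w 0.713 q6 -1.11 tilt [-0.  0.]
delta cm [-0.14  0.03 -0.32] yaw 0.001
```

Call:
move_arm([
  [0,0,0,0,0,-0.2,-1],
  [0,0,0,0,0,-0.1,-1],
  [0,0,0,0,0,0,-1],
])

```text
clock: 6.27
eef_pos: [0.4693, 0.4024, 0.0912]
tcp_rot: [-0.478, 0.522, 0.477, 0.521]
wrist_force: [-0.5, -0.1, -0.9]
width: 0.718
```

Call:
move_arm([
  [0,0,0,0,0,-0.2,-1],
  [0,0,0,0,0,-0.1,-1],
  [0,0,0,0,0,0,-1],
])

```text
clock: 6.52
eef_pos: [0.4695, 0.4028, 0.0907]
tcp_rot: [-0.478, 0.521, 0.478, 0.522]
wrist_force: [-5.9, -3.0, 15.2]
width: 0.717
```

Contact (15 N up). Ease back slightly, then open.

Call:
move_arm([
  [0,0,0,0,0,0.2,-1],
  [0,0,0,0,0,0,1],
  [0,0,0,0,0,0,1],
  [0,0,0,0,0,0,1],
  [0,0,0,0,0,0,1],
])

```text
clock: 6.93
eef_pos: [0.4695, 0.4026, 0.0904]
tcp_rot: [-0.478, 0.522, 0.477, 0.521]
wrist_force: [-0.3, -0.8, -0.4]
width: 0.951
```

```bash
python3 st.py;python3 - <<'E'
from h import *
a=arm.get_image("side")[90:170,170:290];b=arm.get_image("top")[120:200,90:210]
save("","sb2.png",None,1,cv2.resize(np.hstack([a,b]),(800,266),interpolation=cv2.INTER_CUBIC))
E
```

```text
t 6.9333 pos [0.4695 0.4026 0.0904] yaw 3.054 F [-0.32 -0.84 -0.37] w 0.951 q6 -1.11 tilt [-0. -0.]
```

View pics/sb2.png

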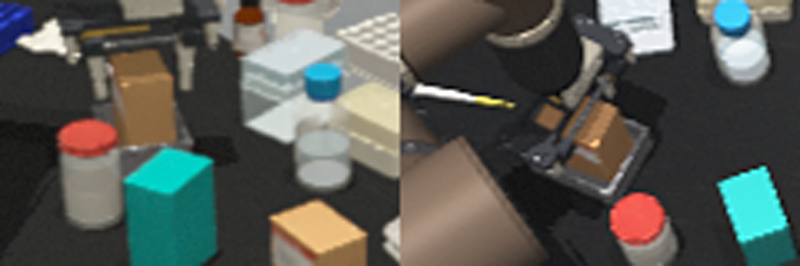

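Call:
move_arm([
  [0,0,0,0,0,2,1],
  [0,0,0,0,0,4,1],
  [0,0,0,0,0,4,1],
  [0,0,0,0,0,4,1],
  [0,0,0,0,0,0,1],
])

```text
clock: 7.45
eef_pos: [0.4725, 0.4052, 0.2399]
tcp_rot: [-0.478, 0.517, 0.478, 0.526]
wrist_force: [1.7, 0.9, 2.2]
width: 1.001
```

Call:
move_arm([
  [0,0,0.042,0.85,-3.77,0,1],
  [0,0,0.042,0.85,-3.77,0,1],
  [0,0,0.042,0.85,-3.77,0,1],
  [0,0,0.042,0.85,-3.77,0,1],
  [0,0,0.042,0.85,-3.77,0,1],
])

```text
clock: 7.87
eef_pos: [0.5119, 0.2125, 0.2306]
tcp_rot: [0.53, -0.468, -0.53, -0.468]
wrist_force: [0.7, 0.2, -0.3]
width: 0.999
```

Call:
move_arm([
  [0,0,0.042,0.85,-3.77,0,1],
  [0,0,0.042,0.85,-3.77,0,1],
  [0,0,0.042,0.85,-3.77,0,1],
  [0,0,0.042,0.85,-3.77,0,1],
  [0,0,0.042,0.85,-3.77,0,1],
])

```text
clock: 8.28
eef_pos: [0.5545, 0.0237, 0.2307]
tcp_rot: [0.576, -0.41, -0.576, -0.41]
wrist_force: [0.2, 0.2, -1.1]
width: 0.997
```

Call:
move_arm([
  [0,0,0.042,0.85,-3.77,0,1],
  [0,0,0,0,0,0,1],
])

```text
clock: 8.45
eef_pos: [0.5634, -0.0174, 0.2303]
tcp_rot: [0.584, -0.399, -0.584, -0.398]
wrist_force: [0.1, 1.3, 1.3]
width: 0.999
```

```bash
python3 st.py "[.563,-.012,.085,.374]"
python3 - <<'E'
from h import *
a=arm.get_image("side")[90:170,170:290];b=arm.get_image("top")[120:200,90:210]
save("","sb3.png",None,1,cv2.resize(np.hstack([a,b]),(800,266),interpolation=cv2.INTER_CUBIC))
E
```

```text
t 8.45 pos [ 0.5634 -0.0174  0.2303] yaw -2.769 F [0.08 1.26 1.26] w 0.999 q6 0.06 tilt [-0.    -0.001]
delta cm [ -0.04   0.54 -14.53] yaw 0.002
```

View pics/sb3.png

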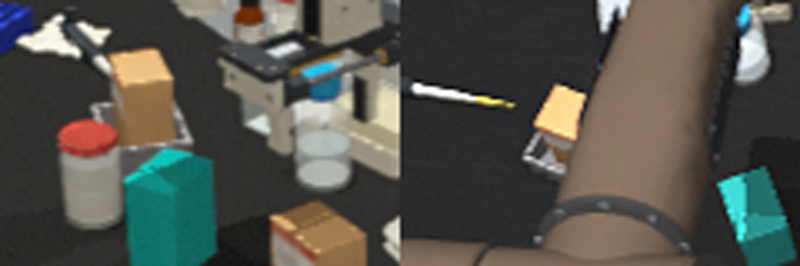

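Call:
move_arm([
  [0,0,0,0,0,-3,1],
  [0,0,0,0,0,-4,1],
  [0,0,0,0,0,-4,1],
  [0,0,0,0,0,-3,1],
  [0,0,0,0,0,-0.5,1],
])

```text
clock: 8.97
eef_pos: [0.5591, -0.0117, 0.0803]
tcp_rot: [-0.582, 0.4, 0.586, 0.396]
wrist_force: [-1.2, 0.5, -0.4]
width: 1.002
```

Call:
move_arm([
  [0,0,0,0,0,0,0],
  [0,0,0,0,0,0,-1],
  [0,0,0,0,0,0,-1],
  [0,0,0,0,0,0,-1],
  [0,0,0,0,0,0,-1],
])

```text
clock: 9.38
eef_pos: [0.5635, -0.012, 0.0875]
tcp_rot: [0.585, -0.398, -0.584, -0.399]
wrist_force: [-2.9, 0.5, 6.8]
width: 0.719
```

```bash
python3 st.py "[.563,-.012,.085,.374]"
```

```text
t 9.3833 pos [ 0.5635 -0.012   0.0875] yaw -2.767 F [-2.86  0.51  6.85] w 0.719 q6 0.05 tilt [0.002 0.   ]
delta cm [-0.05 -0.   -0.25] yaw -0.0
```

Call:
move_arm([
  [0,0,0,0,0,0,-1],
  [0,0,0,0,0,1,-1],
  [0,0,0,0,0,1,-1],
  [0,0,0,0,0,0.5,-1],
  [0,0,0,0,0,0,-1],
])

```text
clock: 9.8
eef_pos: [0.5641, -0.0119, 0.1126]
tcp_rot: [0.585, -0.397, -0.583, -0.399]
wrist_force: [-0.6, -0.2, -3.7]
width: 0.715
```

Call:
move_arm([
  [0,0,0,0,0,0,-1],
  [0,0,0,0,0,0,-1],
  [0,0,0,0,0,0,-1],
])

```text
clock: 10.05
eef_pos: [0.5625, -0.0122, 0.11]
tcp_rot: [-0.584, 0.399, 0.584, 0.398]
wrist_force: [0.1, 0.0, -3.9]
width: 0.718
```

Call:
move_arm([
  [0,0,0,0,0,0,-1],
])

```text
clock: 10.13
eef_pos: [0.5626, -0.0122, 0.11]
tcp_rot: [-0.584, 0.399, 0.584, 0.398]
wrist_force: [0.1, -0.7, -3.8]
width: 0.718
```

```bash
python3 st.py
python3 - <<'E'
from h import *
a=arm.get_image("side")[90:230,170:330]
print(arm.get_obs()["wrist_force"])
save("","sb4.png",None,4,a)
E
```

```text
t 10.1333 pos [ 0.5626 -0.0122  0.11  ] yaw -2.768 F [ 0.08 -0.71 -3.84] w 0.718 q6 0.05 tilt [-0.001 -0.   ]
[-0.11965351 -0.22697986 -4.99998264]
```

View pics/sb4.png

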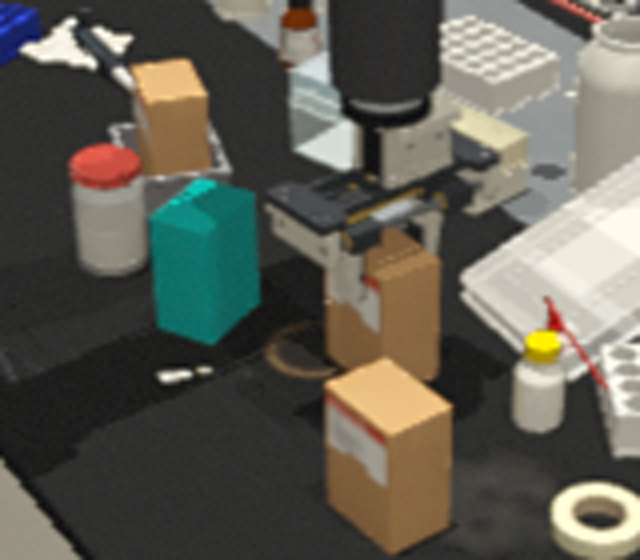

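Call:
move_arm([
  [0,0,0,0,0,-1,-1],
  [0,0,0,0,0,-0.8,-1],
  [0,0,0,0,0,-0.3,-1],
  [0,0,0,0,0,0,-1],
  [0,0,0,0,0,0,-1],
])

```text
clock: 10.6
eef_pos: [0.5627, -0.0122, 0.089]
tcp_rot: [-0.584, 0.399, 0.584, 0.398]
wrist_force: [0.3, 0.8, -4.3]
width: 0.714
```

Call:
move_arm([
  [0,0,0,0,0,-0.1,-1],
  [0,0,0,0,0,-0.1,-1],
  [0,0,0,0,0,0,-1],
])

```text
clock: 10.85
eef_pos: [0.5631, -0.0121, 0.0877]
tcp_rot: [0.584, -0.398, -0.584, -0.398]
wrist_force: [-0.2, -0.3, -4.2]
width: 0.714
```

Call:
move_arm([
  [0,0,0,0,0,-0.1,-1],
  [0,0,0,0,0,-0.1,-1],
  [0,0,0,0,0,0,-1],
])

```text
clock: 11.1
eef_pos: [0.5634, -0.0124, 0.0874]
tcp_rot: [0.585, -0.398, -0.584, -0.398]
wrist_force: [-4.9, -0.5, 11.7]
width: 0.717
```

Call:
move_arm([
  [0,0,0,0,0,0.2,-1],
  [0,0,0,0,0,0,1],
  [0,0,0,0,0,0,1],
  [0,0,0,0,0,0,1],
  [0,0,0,0,0,0,1],
])

```text
clock: 11.52
eef_pos: [0.5632, -0.012, 0.0876]
tcp_rot: [0.584, -0.398, -0.584, -0.398]
wrist_force: [-0.4, -0.3, 1.0]
width: 0.954
```

Call:
move_arm([
  [0,0,0,0,0,1.5,1],
  [0,0,0,0,0,4,1],
  [0,0,0,0,0,4,1],
  [0,0,0,0,0,4,1],
  [0,0,0,0,0,0,1],
])

```text
clock: 11.93
eef_pos: [0.5672, -0.0119, 0.2314]
tcp_rot: [0.588, -0.395, -0.581, -0.401]
wrist_force: [0.6, 0.5, 1.3]
width: 0.998
```

Call:
move_arm([
  [0,0,-0.028,-0.76,-3.63,0,1],
  [0,0,-0.028,-0.76,-3.63,0,1],
  [0,0,-0.028,-0.76,-3.63,0,1],
  [0,0,-0.028,-0.76,-3.63,0,1],
  [0,0,-0.028,-0.76,-3.63,0,1],
])

```text
clock: 12.35
eef_pos: [0.5245, -0.1951, 0.2227]
tcp_rot: [0.555, -0.438, -0.555, -0.439]
wrist_force: [1.7, -0.4, 0.3]
width: 0.998
```

Call:
move_arm([
  [0,0,-0.028,-0.76,-3.63,0,1],
  [0,0,-0.028,-0.76,-3.63,0,1],
  [0,0,-0.028,-0.76,-3.63,0,1],
  [0,0,-0.028,-0.76,-3.63,0,1],
  [0,0,-0.028,-0.76,-3.63,0,1],
])

```text
clock: 12.77
eef_pos: [0.4864, -0.3769, 0.2226]
tcp_rot: [0.523, -0.476, -0.523, -0.476]
wrist_force: [0.7, -0.4, 0.4]
width: 0.998
```

Call:
move_arm([
  [0,0,-0.028,-0.76,-3.63,0,1],
  [0,0,0,0,0,0,1],
  [0,0,0,0,0,0,1],
])

```text
clock: 13.02
eef_pos: [0.4784, -0.4133, 0.2217]
tcp_rot: [-0.515, 0.484, 0.516, 0.484]
wrist_force: [0.8, -0.0, -0.7]
width: 1.002
```

```bash
python3 st.py "[.479,-.411,.042,.069]"
python3 - <<'E'
from h import *
a=arm.get_image("side")[90:310,150:370]
save("","sb5.png",None,2.7,a)
E
```

```text
t 13.0167 pos [ 0.4784 -0.4133  0.2217] yaw -3.079 F [ 0.83 -0.02 -0.72] w 1.002 q6 0.47 tilt [-0.001  0.   ]
delta cm [  0.06   0.23 -17.97] yaw 0.006
```

View pics/sb5.png

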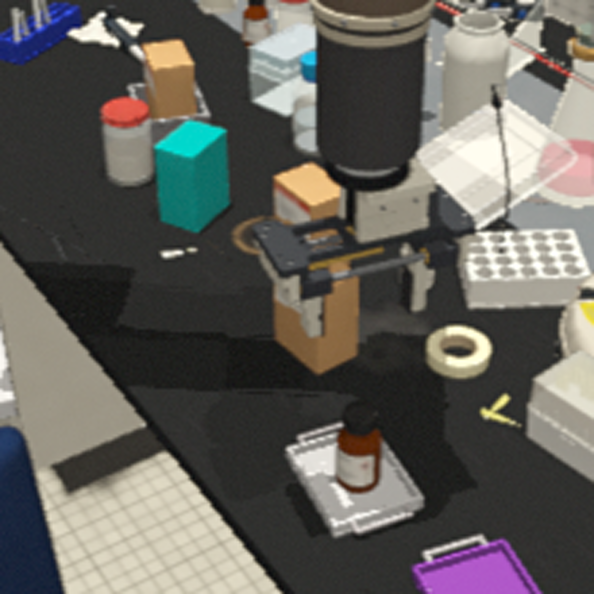

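Call:
move_arm([
  [0,0,0,0,0.2,-3,1],
  [0,0,0,0,0,-4,1],
  [0,0,0,0,0,-4,1],
  [0,0,0,0,0,-4,1],
  [0,0,0,0,0,-2.5,1],
], squeeze=12)

```text
clock: 13.48
eef_pos: [0.4782, -0.407, 0.0441]
tcp_rot: [-0.515, 0.483, 0.518, 0.483]
wrist_force: [-0.2, -0.3, -0.9]
width: 0.998
```

Call:
move_arm([
  [0,0,0,0,0,0,1],
  [0,0,0,0,0,0,1],
  [0,0,0,0,0,0,1],
])

```text
clock: 13.73
eef_pos: [0.481, -0.4095, 0.0496]
tcp_rot: [0.518, -0.483, -0.516, -0.483]
wrist_force: [-0.4, -0.4, 0.6]
width: 1.0
```

```bash
python3 st.py "[.479,-.411,.042,.069]"
python3 - <<'E'
from h import *
a=arm.get_image("side")[190:310,210:330];b=arm.get_image("top")[170:290,270:390]
save("","sb6.png",None,3.3,np.hstack([a,b]))
E
```

```text
t 13.7333 pos [ 0.481  -0.4095  0.0496] yaw -3.074 F [-0.37 -0.39  0.61] w 1.0 q6 0.46 tilt [ 0.002 -0.002]
delta cm [-0.2  -0.15 -0.76] yaw 0.001
```

View pics/sb6.png

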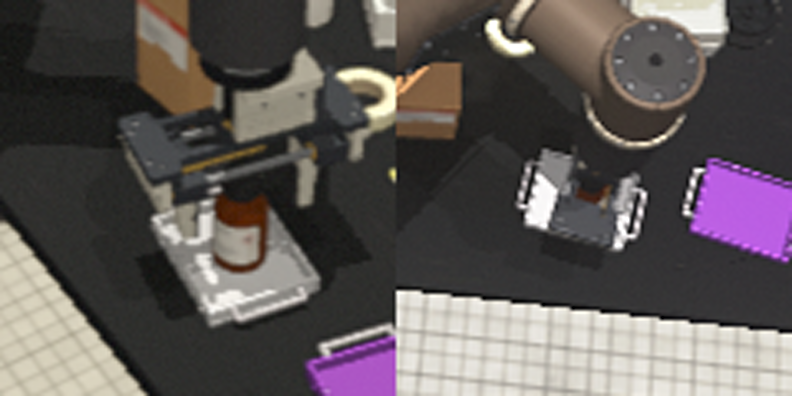

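Call:
move_arm([
  [0,0,0,0,-0.2,-0.5,1],
  [0,0,0,0,0,0,0],
  [0,0,0,0,0,0,-1],
  [0,0,0,0,0,0,-1],
  [0,0,0,0,0,0,-1],
])

```text
clock: 14.25
eef_pos: [0.4793, -0.4116, 0.0428]
tcp_rot: [0.516, -0.483, -0.516, -0.483]
wrist_force: [0.1, -0.4, 0.8]
width: 0.759
```

Call:
move_arm([
  [0,0,0,0,0,0,-1],
  [0,0,0,0,0,0,-1],
  [0,0,0,0,0,0,-1],
  [0,0,0,0,0,0,-1],
])

```text
clock: 14.58
eef_pos: [0.4794, -0.4115, 0.0426]
tcp_rot: [0.516, -0.483, -0.516, -0.483]
wrist_force: [-0.5, 0.3, 0.5]
width: 0.539
```

```bash
python3 st.py
python3 - <<'E'
from h import *
a=arm.get_image("side")[190:310,210:330]
save("","sb7.png",None,4,a)
E
```

```text
t 14.5833 pos [ 0.4794 -0.4115  0.0426] yaw -3.076 F [-0.5   0.33  0.47] w 0.539 q6 0.47 tilt [-0. -0.]
```

View pics/sb7.png

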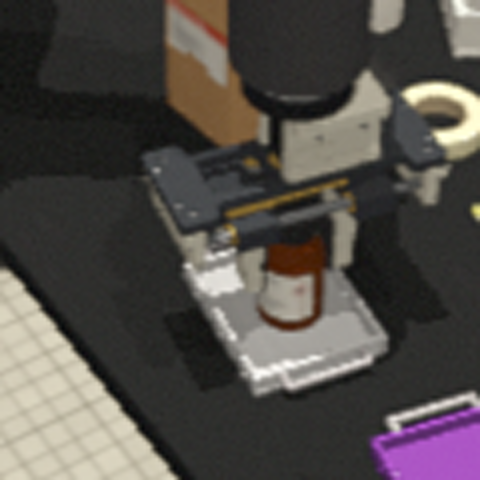

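Call:
move_arm([
  [0,0,0,0,0,1,-1],
  [0,0,0,0,0,2.5,-1],
  [0,0,0,0,0,2.5,-1],
  [0,0,0,-0.9,2.2,0,-1],
  [0,0,0,-1.5,3,0,-1],
])

```text
clock: 15.05
eef_pos: [0.4573, -0.3609, 0.1046]
tcp_rot: [0.517, -0.483, -0.514, -0.484]
wrist_force: [0.9, 1.7, -0.6]
width: 0.543
```

Call:
move_arm([
  [0,0,0,-1.5,3,0,-1],
  [0,0,0,-1.2,2.5,0,-1],
  [0,0,0,-0.8,1.5,0,-1],
  [0,0,0,0,0,0,-1],
  [0,0,0,0,0,0,-1],
])

```text
clock: 15.47
eef_pos: [0.4205, -0.2889, 0.1037]
tcp_rot: [0.517, -0.483, -0.516, -0.483]
wrist_force: [0.1, -0.6, -0.9]
width: 0.543
```

```bash
python3 st.py "[.42,-.29,.039,.069]"
python3 - <<'E'
from h import *
a=arm.get_image("side")[170:310,190:330]
save("","sb8.png",None,4,a)
E
```

```text
t 15.4667 pos [ 0.4205 -0.2889  0.1037] yaw -3.074 F [ 0.1  -0.57 -0.86] w 0.543 q6 0.28 tilt [ 0.001 -0.   ]
delta cm [-0.05 -0.11 -6.47] yaw 0.001
```

View pics/sb8.png

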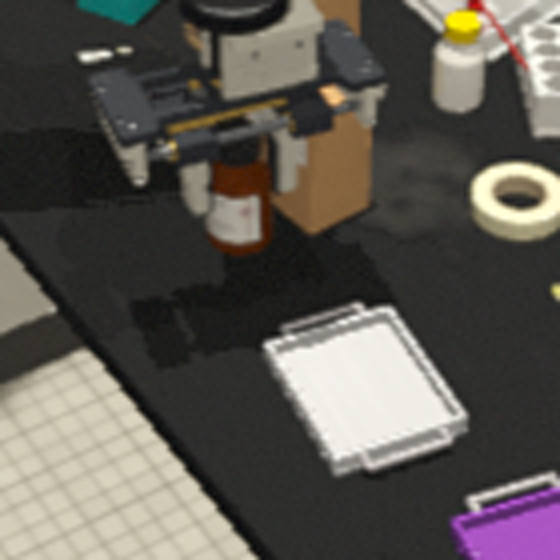

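Call:
move_arm([
  [0,0,0,0,0,-2,-1],
  [0,0,0,0,0,-2.5,-1],
  [0,0,0,0,0,-1,-1],
  [0,0,0,0,0,-0.5,-1],
  [0,0,0,0,0,0,-1],
])

```text
clock: 15.93
eef_pos: [0.4199, -0.2898, 0.0416]
tcp_rot: [-0.515, 0.484, 0.517, 0.483]
wrist_force: [0.3, 0.2, -0.9]
width: 0.541
```

Call:
move_arm([
  [0,0,0,0,0,-0.2,-1],
  [0,0,0,0,0,-0.1,-1],
  [0,0,0,0,0,0,-1],
])

```text
clock: 16.18
eef_pos: [0.4209, -0.2897, 0.0402]
tcp_rot: [0.517, -0.483, -0.516, -0.483]
wrist_force: [-0.2, 0.3, -0.6]
width: 0.537
```

Call:
move_arm([
  [0,0,0,0,0,-0.1,-1],
  [0,0,0,0,0,-0.1,-1],
  [0,0,0,0,0,0,-1],
])

```text
clock: 16.43
eef_pos: [0.4209, -0.2896, 0.0384]
tcp_rot: [0.517, -0.483, -0.516, -0.483]
wrist_force: [-1.2, 1.1, 5.2]
width: 0.539
```

Call:
move_arm([
  [0,0,0,0,0,0,1],
  [0,0,0,0,0,0,1],
  [0,0,0,0,0,0,1],
  [0,0,0,0,0,0,1],
  [0,0,0,0,0,0,1],
], squeeze=25)

```text
clock: 16.85
eef_pos: [0.4203, -0.2894, 0.0375]
tcp_rot: [-0.516, 0.483, 0.516, 0.483]
wrist_force: [-0.4, -0.2, -0.7]
width: 0.857
```

Call:
move_arm([
  [0,0,0,0,0,2,1],
  [0,0,0,0,0,3,1],
  [0,0,0,0,0,4,1],
  [0,0,0,0,0,4,1],
  [0,0,0,0,0,3,1],
])

```text
clock: 17.27
eef_pos: [0.4208, -0.2898, 0.2009]
tcp_rot: [0.517, -0.483, -0.515, -0.483]
wrist_force: [0.8, 0.1, -0.4]
width: 0.997
```

Call:
move_arm([
  [0,0,0.05,2.2,2.6,0,1],
  [0,0,0.05,2.2,2.6,0,1],
  [0,0,0.05,2.2,2.7,0,1],
  [0,0,0.05,2.2,2.7,0,1],
  [0,0,0,0,0,0,1],
])

```text
clock: 17.68
eef_pos: [0.5116, -0.1802, 0.1976]
tcp_rot: [0.564, -0.427, -0.563, -0.428]
wrist_force: [-0.1, -0.6, 0.4]
width: 1.001
```

```bash
python3 st.py "[.509,-.184,.085,.274]"
python3 - <<'E'
from h import *
a=arm.get_image("side")[150:310,190:350]
b=arm.get_image("top")[150:310,210:370]
save("","sb9.png",None,2.5,np.hstack([a,b]))
E
```

```text
t 17.6833 pos [ 0.5116 -0.1802  0.1976] yaw -2.87 F [-0.11 -0.56  0.36] w 1.001 q6 0.25 tilt [0.001 0.   ]
delta cm [ -0.26  -0.38 -11.26] yaw 0.002
```

View pics/sb9.png

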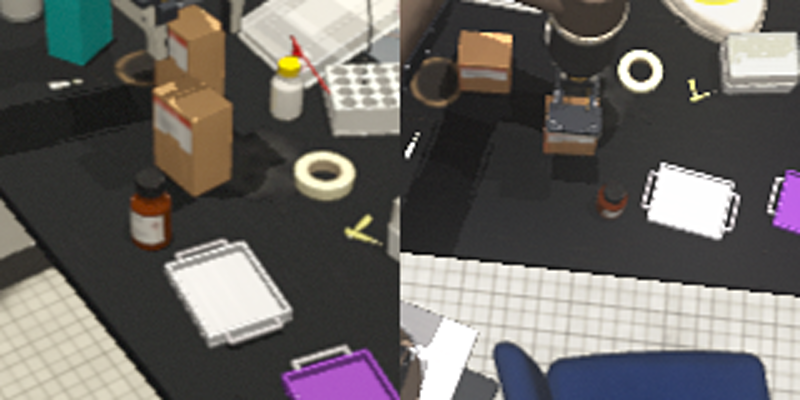

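Bottle stands on the bench, tray is empty. Descend on the third carton; heavier, so a stronger grip.

Call:
move_arm([
  [0,0,0,0,-0.2,-3,1],
  [0,0,0,0,0,-4,1],
  [0,0,0,0,0,-3,1],
  [0,0,0,0,0,-1.4,1],
  [0,0,0,0,0,0,1],
], squeeze=30)

```text
clock: 18.2
eef_pos: [0.5049, -0.186, 0.0799]
tcp_rot: [-0.559, 0.431, 0.564, 0.429]
wrist_force: [-0.7, 0.6, 0.6]
width: 0.998
```

Call:
move_arm([
  [0,0,0,0,0,0,0],
  [0,0,0,0,0,0,-1],
  [0,0,0,0,0,0,-1],
  [0,0,0,0,0,0,-1],
  [0,0,0,0,0,0,-1],
])

```text
clock: 18.62
eef_pos: [0.5092, -0.1856, 0.0849]
tcp_rot: [0.563, -0.429, -0.561, -0.43]
wrist_force: [0.6, 1.4, 3.7]
width: 0.715
```

```bash
python3 st.py "[.509,-.184,.085,.274]"
```

```text
t 18.6167 pos [ 0.5092 -0.1856  0.0849] yaw -2.875 F [0.57 1.44 3.68] w 0.715 q6 0.25 tilt [ 0.003 -0.   ]
delta cm [-0.02  0.16  0.01] yaw 0.008
```

Call:
move_arm([
  [0,0,0,0,0,0,-1],
  [0,0,0,0,0,1,-1],
  [0,0,0,0,0,1,-1],
  [0,0,0,0,0,0.5,-1],
  [0,0,0,0,0,0,-1],
])

```text
clock: 19.03
eef_pos: [0.509, -0.1854, 0.11]
tcp_rot: [0.563, -0.429, -0.561, -0.43]
wrist_force: [0.6, -0.5, -6.4]
width: 0.708
```

Call:
move_arm([
  [0,0,0,0,0,0,-1],
  [0,0,0,0,0,0,-1],
  [0,0,0,0,0,0,-1],
])

```text
clock: 19.28
eef_pos: [0.5078, -0.1854, 0.108]
tcp_rot: [-0.562, 0.429, 0.562, 0.429]
wrist_force: [-0.1, 0.5, -6.6]
width: 0.711
```

```bash
python3 st.py "[.475,-.411,.225,.069]"
```

```text
t 19.2833 pos [ 0.5078 -0.1854  0.108 ] yaw -2.876 F [-0.06  0.5  -6.64] w 0.711 q6 0.25 tilt [-0.001  0.   ]
delta cm [ -3.28 -22.56  11.7 ] yaw -0.197
```

Call:
move_arm([
  [0,0,0,0,0,2,-1],
  [0,0,0,0,0,3.5,-1],
  [0,0,0,0,0,3.5,-1],
  [0,0,0,0,0,2,-1],
  [0,0,0,0,0,0,-1],
])

```text
clock: 19.7
eef_pos: [0.5109, -0.186, 0.2234]
tcp_rot: [0.565, -0.428, -0.559, -0.43]
wrist_force: [1.0, -0.2, -4.7]
width: 0.715
```

Call:
move_arm([
  [0,0,-0.02,-0.3,-1.8,0,-1],
  [0,0,-0.025,-0.4,-2.8,0,-1],
  [0,0,-0.025,-0.4,-3,0,-1],
  [0,0,-0.025,-0.4,-3,0,-1],
  [0,0,-0.025,-0.4,-3,0,-1],
])

```text
clock: 20.12
eef_pos: [0.4882, -0.3221, 0.2163]
tcp_rot: [-0.534, 0.463, 0.536, 0.462]
wrist_force: [-0.1, -0.0, -5.9]
width: 0.709
```

Call:
move_arm([
  [0,0,-0.025,-0.4,-3,0,-1],
  [0,0,-0.025,-0.4,-2.8,0,-1],
  [0,0,-0.025,-0.4,-2,0,-1],
  [0,0,0,-0.2,-1.2,0,-1],
  [0,0,0,0,0,0,-1],
])

```text
clock: 20.53
eef_pos: [0.474, -0.4131, 0.2159]
tcp_rot: [-0.516, 0.483, 0.518, 0.482]
wrist_force: [1.4, 0.5, -7.2]
width: 0.706
```

Call:
move_arm([
  [0,0,0,0,0,0,-1],
  [0,0,0,0,0,0,-1],
])

```text
clock: 20.7
eef_pos: [0.475, -0.4106, 0.2172]
tcp_rot: [-0.517, 0.482, 0.518, 0.482]
wrist_force: [-0.1, 0.6, -6.3]
width: 0.708
```

```bash
python3 st.py "[.475,-.411,.092,.069]"
python3 - <<'E'
from h import *
a=arm.get_image("side")[150:310,190:350]
b=arm.get_image("top")[150:310,210:370]
save("","sb10.png",None,2.5,np.hstack([a,b]))
E
```

```text
t 20.7 pos [ 0.475  -0.4106  0.2172] yaw -3.07 F [-0.05  0.58 -6.3 ] w 0.708 q6 0.47 tilt [-0.002  0.001]
delta cm [ -0.    -0.04 -12.52] yaw -0.002
```

View pics/sb10.png

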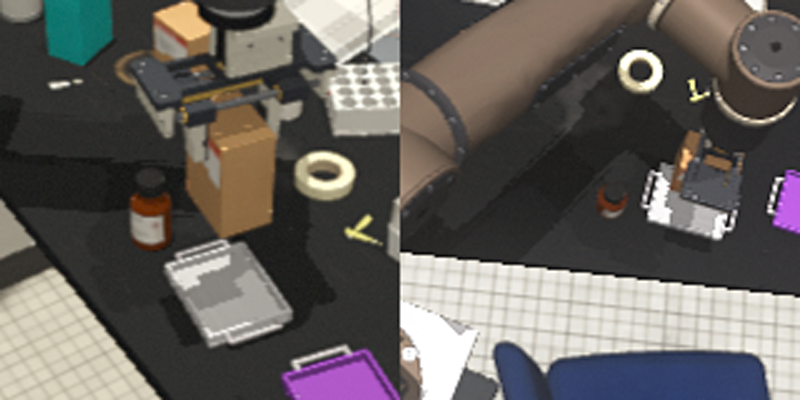

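Call:
move_arm([
  [0,0,0,0,0,-2.5,-1],
  [0,0,0,0,0,-3.5,-1],
  [0,0,0,0,0,-3,-1],
  [0,0,0,0,0,-1.5,-1],
  [0,0,0,0,0,-0.8,-1],
])

```text
clock: 21.22
eef_pos: [0.4742, -0.4097, 0.1027]
tcp_rot: [-0.516, 0.482, 0.519, 0.481]
wrist_force: [-0.1, 0.2, -5.8]
width: 0.708
```

Call:
move_arm([
  [0,0,0,0,0,0,-1],
  [0,0,0,0,0,-0.4,-1],
  [0,0,0,0,0,-0.3,-1],
  [0,0,0,0,0,0,-1],
  [0,0,0,0,0,0,-1],
])

```text
clock: 21.63
eef_pos: [0.4758, -0.4116, 0.0995]
tcp_rot: [0.518, -0.482, -0.517, -0.482]
wrist_force: [0.1, 0.1, -6.8]
width: 0.711
```

```bash
python3 st.py "[.475,-.411,.088,.069]"
python3 - <<'E'
from h import *
a=arm.get_image("side")[170:310,210:350]
b=arm.get_image("top")[150:290,250:390]
save("","sb11.png",None,2.8,np.hstack([a,b]))
E
```

```text
t 21.6333 pos [ 0.4758 -0.4116  0.0995] yaw -3.07 F [ 0.05  0.12 -6.75] w 0.711 q6 0.47 tilt [ 0.001 -0.001]
delta cm [-0.08  0.06 -1.15] yaw -0.002
```

View pics/sb11.png

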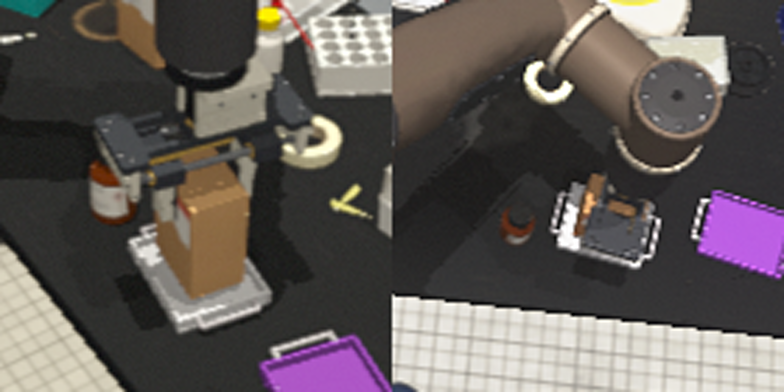

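Well centred over the tray; lower the last centimetre in small steps.

Call:
move_arm([
  [0,0,0,0,0,-0.3,-1],
  [0,0,0,0,0,-0.3,-1],
  [0,0,0,0,0,-0.2,-1],
  [0,0,0,0,0,0,-1],
])

```text
clock: 22.07
eef_pos: [0.4749, -0.4112, 0.0898]
tcp_rot: [-0.517, 0.482, 0.518, 0.482]
wrist_force: [0.1, 0.3, -6.0]
width: 0.71
```

Call:
move_arm([
  [0,0,0,0,0,-0.1,-1],
  [0,0,0,0,0,0,-1],
])

```text
clock: 22.23
eef_pos: [0.4753, -0.4114, 0.0896]
tcp_rot: [-0.517, 0.482, 0.518, 0.482]
wrist_force: [-0.2, -0.6, -6.4]
width: 0.71
```

Call:
move_arm([
  [0,0,0,0,0,-0.1,-1],
  [0,0,0,0,0,0,-1],
])

```text
clock: 22.4
eef_pos: [0.4755, -0.4115, 0.0894]
tcp_rot: [0.518, -0.482, -0.517, -0.482]
wrist_force: [-2.4, 3.1, 2.4]
width: 0.708
```

Call:
move_arm([
  [0,0,0,0,0,0,-1],
  [0,0,0,0,0,0,1],
  [0,0,0,0,0,0,1],
  [0,0,0,0,0,0,1],
  [0,0,0,0,0,0,1],
])

```text
clock: 22.82
eef_pos: [0.4757, -0.4118, 0.0888]
tcp_rot: [0.518, -0.482, -0.517, -0.482]
wrist_force: [0.3, 0.6, -1.5]
width: 0.944
```

Call:
move_arm([
  [0,0,0,0,0,1,1],
  [0,0,0,0,0,3,1],
  [0,0,0,0,0,4,1],
  [0,0,0,0,0,4,1],
  [0,0,0,0,0,2,1],
])

```text
clock: 23.23
eef_pos: [0.4767, -0.4129, 0.235]
tcp_rot: [0.52, -0.482, -0.515, -0.482]
wrist_force: [1.0, -0.5, 0.8]
width: 1.002
```

Call:
move_arm([
  [0,0,0,0,0,3,1],
  [0,0,0,1,0,3,1],
  [0,0,0,1,0,3,1],
  [0,0,0,0,0,0,1],
  [0,0,0,0,0,0,1],
])

```text
clock: 23.65
eef_pos: [0.4963, -0.4118, 0.3214]
tcp_rot: [0.519, -0.481, -0.516, -0.482]
wrist_force: [-1.0, 0.2, -0.8]
width: 0.997
```

```bash
python3 st.py
python3 - <<'E'
from fit import *
M.clear()
for n in("top","side"):
    im=arm.get_image(n); M["carton_a",n]=arm.masks_of("carton_a",n); 
    print(n,[(round(d["conf"],2),np.round(d["position"])) for d in M["carton_a",n]])
    big=cv2.resize(im,None,fx=3,fy=3,interpolation=cv2.INTER_CUBIC)
    for x,y,w,z in((.469,.403,-.087,.004),(.475,-.411,.069,.004),(.563,-.012,.374,0)):
        P=boxpts(x,y,w,z0=z,z1=z+.12)
        h=cv2.convexHull(proj(n,P).astype(np.float32)); cv2.polylines(big,[np.round((h+.5)*3).astype(int)],True,(0,255,0),1)
    r=(110,110,370,270) if n=="top" else (170,90,370,310)
    o=big[r[1]*3:r[3]*3,r[0]*3:r[2]*3]; save(n,"fin_"+n+".png",None,min(800/o.shape[1],600/o.shape[0]),o)
pickle.dump(M,open("m2.pkl","wb"))
E
```

```text
t 23.65 pos [ 0.4963 -0.4118  0.3214] yaw -3.07 F [-0.96  0.15 -0.82] w 0.997 q6 0.46 tilt [ 0.004 -0.002]
top [(0.77, array([325., 225.])), (0.69, array([138., 153.])), (0.48, array([193., 177.])), (0.43, array([127., 166.]))]
side [(0.78, array([262., 179.])), (0.68, array([279., 253.])), (0.68, array([212., 119.])), (0.58, array([218., 155.]))]
```

View pics/fin_top.png

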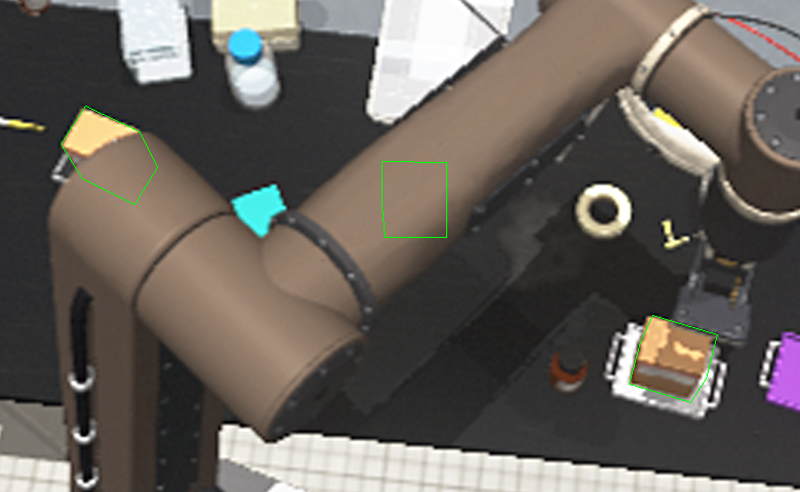

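View pics/fin_side.png

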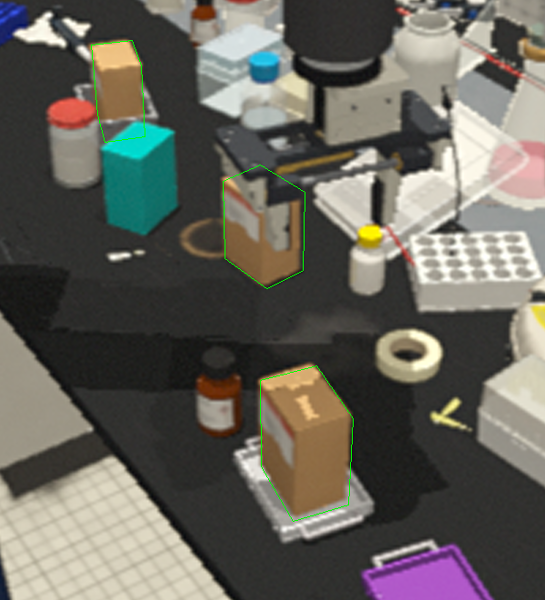

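Call:
move_arm([
  [0,0,0,0,0,0,1],
  [0,0,0,0,0,0,1],
  [0,0,0,0,0,0,1],
])

```text
clock: 24.1
eef_pos: [0.4951, -0.4114, 0.3181]
tcp_rot: [-0.517, 0.482, 0.518, 0.482]
wrist_force: [0.4, -0.2, -0.7]
width: 0.998
```

```bash
python3 st.py; python3 -c "
from plant import arm
print(arm.finish_job())"
```

```text
t 24.1 pos [ 0.4951 -0.4114  0.3181] yaw -3.071 F [ 0.37 -0.21 -0.68] w 0.998 q6 0.46 tilt [-0.001  0.   ]
the job is handed in; nothing more can be done
None
```

I sorted the three cartons by weight, placed them, and handed the job in at 24.1 s; no verdict was reported.

| Carton (at the start) | Felt weight | Now |
|---|---|---|
| Left, y ≈ 0.19 | about 1.2 N, empty | standing in the grey bin |
| Middle, y ≈ -0.01 | about 4 N, part-used | back on the bench where it stood |
| Right, y ≈ -0.18 | about 6.6 N, full | standing in the bright metal tray |

Before the full carton went in, I moved the amber bottle from the tray to open bench at about (0.42, -0.29). The purple tray look-alike and the turquoise carton were left alone.

**Final check:** In the last side picture the expected outlines of all three cartons match the images, upright and centred. The bottle stands, and the bystanders look unmoved by eye. In the last top picture the arm hides the middle carton and most of the bin carton, so those two are confirmed from the side only.

**Force:** The empty carton met the bin floor with about 15 N on the wrist, and the part-used one met the bench with about 12 N. The others touched down more lightly.

**Poor measurements:** My pose fit for the turquoise carton was poor, so I used its visible corners for clearance. The network's masks for the label roll, and for the bin in the side picture, fitted badly. I took the bin position from the top picture and checked it against the side one.

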